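# Close up the tile pack

### The job

Take the cream-topped tile out of the oak holder, stand it upright in the free bay of the oak packing cradle, lined up side to side with its two cream-topped mates, and push it flush face to face against the nearer one so that no gap is left; then let go. In the holder only its broad faces can be gripped, but the bay leaves no room for a finger beside them, so first stand it on the bare slab and take it again by its two narrow side edges. Do not topple any tile, keep the two mates standing in place against the stop, and leave the two plain tiles and the other things on the slab where they are.

Things in the scene. Friction and masses are not known exactly. Their poses are not given: they have to be found in the camera images.
- tile: The tile to move: iron-red, top 10 mm cream. 22 mm thick (its x), 56 mm wide (its y), 84 mm tall (its z); origin at the centre of its underside. 0.14-0.28 kg. It stands upright in one of three holder slots, plain tiles in the other two. Broad faces look along its x, narrow side edges along its y; half a turn about z makes no difference. Bare slab to stand it on: 0.46 m straight ahead of the robot.
- holder: Fixed oak trough, walls 91 mm high at y = +-46 mm; origin on the underside below the middle occupied slot. Slots at x = -58, 0, +58 (tiles) and +116 mm (empty), floor 15 mm up. Tiles stand with side edges in 25 mm wide grooves, broad faces along the holder's x, 48 mm clear along y for fingers, 36 mm between tiles. Tile tops show 8 mm above the walls; lift straight up 85 mm to clear.
- cradle: Fixed oak packing cradle, 132 (x) by 100 mm (y), origin at the centre of its underside; floor 12 mm up. Stop at the +x end, 70 mm high, inner face x = +50; the mates stand against it. Sill at the -x end, x = -66 to -27, top 22 mm up. The free bay, sill to near mate (x = +5), is 10 mm longer than a tile is thick; open at both y sides.
- bay (a point): Centre of the floor of the free bay, at x = -11, y = 0, z = 12 mm in the cradle; axes as the cradle's (+x towards the mates and the stop).
- mate_near: Cream-topped tile standing loose in the cradle, next to the free bay. 22 mm thick (its x), 56 mm wide (its y), 84 mm tall (its z); origin at the centre of its underside; it stands at x = +16 mm in the cradle with the same axes as the cradle. The loose tile belongs against its -x face, lined up with it along y.
- mate_far: Cream-topped tile standing loose in the cradle between the near mate and the stop, at x = +38.5 mm. 22 mm thick (its x), 56 mm wide (its y), 84 mm tall (its z); origin at the centre of its underside.
- plain_a: Plain iron-red tile (no cream), standing in the holder; leave it. 22 mm thick (its x), 56 mm wide (its y), 84 mm tall (its z); origin at the centre of its underside.
- plain_b: Another plain iron-red tile standing in the holder; leave it. 22 mm thick (its x), 56 mm wide (its y), 84 mm tall (its z); origin at the centre of its underside.
- jar: Closed amber glass jar, 68 mm across, 95 mm tall, origin under its centre; leave it.
- saucer: White porcelain saucer, 120 mm across, 20 mm tall, origin under its centre; leave it.
- tweezers: Stainless tweezers lying along their x, about 130 mm long, 8 mm high, origin near the middle on the slab; leave them.
- brush: Brush lying on the slab along its x, to the right of the cradle; leave it.
- bowl: Small blue bowl, 100 mm across, 50 mm tall, origin under its centre; leave it.

How it is judged (in metres and radians):
At the end, for the whole second after the job is handed in: Tile upright (0.06 rad) on the cradle floor (3 mm), gap to the near mate at most 2.5 mm, parallel (0.07 rad), lined up sideways (5 mm); mates upright in place (4 mm along, 6 mm sideways, near one turned under 0.08 rad); tile at rest, let go (x of tile in the frame of mate_near between -0.0245 and -0.019 m and y of tile in the frame of mate_near between -0.005 and 0.005 m and z of tile in the frame of cradle between 0.009 and 0.015 m and angle between each of tile, mate_near, mate_far's own z axis and vertical below 0.06 rad and angle between the x axis of tile and the x axis of mate_near, either way round below 0.07 rad and x of mate_near in the frame of cradle between 0.012 and 0.02 m and y of mate_near in the frame of cradle between -0.006 and 0.006 m and x of mate_far in the frame of cradle between 0.0345 and 0.0425 m and y of mate_far in the frame of cradle between -0.006 and 0.006 m and angle between the x axis of mate_near and the x axis of cradle, either way round below 0.08 rad and contact force between the fingers and tile below 0.1 N and linear speed of tile below 0.02 m/s); the robot touches nothing.
It fails at once if the cream-topped tile is toppled (leans more than 0.7 rad) (angle between tile's own z axis and vertical above 0.7 rad).
It fails at once if a mate in the cradle is toppled (leans more than 0.5 rad) (angle between any of mate_near, mate_far's own z axis and vertical above 0.5 rad).
It fails at once if a plain tile is moved by more than 20 mm, or the jar, saucer, tweezers, brush or bowl by more than 30 mm (distance of any of plain_a, plain_b from where it was at the start of the episode above 0.02 m or distance of any of jar, saucer, tweezers, brush, bowl from where it was at the start of the episode above 0.03 m).
It also fails if it takes over 61 s, if anything falls off the work surface, if the arm or the gripper's body presses on something with over 40 N, if the wrist force passes 120 N, or if a joint passes its speed limit or range.

### The arm

A 6-joint arm with a two-finger parallel gripper is mounted at the origin on the work surface. World frame = base frame: x ahead of the robot, y to its left, z up, the work surface at z = 0. Lengths are in mm, angles in rad, forces in N, time in s.
With the tool pointing down it reaches from about 300 to 775 mm from the base axis. Payload 14.6 kg.
Tool frame: the origin (TCP) lies at the very end of the fingers, on their centre line; the grasp point (between the pads) lies 19 mm behind it; z points along the fingers, y is the line along which they close (so a half turn about z gives the same grasp; the last joint's range is limited). The gripper opens to 94 mm and grips with 3 to 60 N. Pads are 16 mm wide; open, the fingers measure 119 mm over their backs; the gripper's body (75 mm by 177 mm) begins 78 mm behind the grasp point.
Start: joints at [1.046, 0.3, 1.521, -0, 1.321, -0.067], TCP at [243.083, 493.356, 205.446] pointing down, gripper open.
Joint ranges: [-3.03, 3.03], [-0.79, 2.21], [0.23, 2.52], [-1.04, 4.18], [0, 3.07], [-2.55, 2.55]. Speed limits (rad/s): [2.22, 2.22, 2.57, 3.14, 3.14, 3.14].

### API

Orientations are given as [roll, pitch, yaw] about the fixed x, y, z axes, in that order (R = Rz(yaw) Ry(pitch) Rx(roll)).
In Python, from cell import manip, optics gives the robot as it stands.
- The arm moves only by the shell command python3 -m crank 'ROWS' [FORCE]. ROWS is JSON, a list of rows, each a list of 7 numbers: the opening in per cent of the stroke, from 0 (shut) to 100 (fully open), then the shift along the tool's x, y, z in mm, then the turn, a rotation vector about the tool's x, y, z in rad. A call has 1 to 10 rows; each row is the pose to reach, as a shift and turn from the pose commanded when the call began, along the tool's axes at that moment; what a row does not reach only later rows make up. A row lasts 1/10 s, in which the tool goes at most 50 mm and 8.59 degrees, less where a joint would pass 70% of its speed; a pose out of reach is approached as far as the arm can. A call with a gripper value outside its range is refused whole. The fingers move at their own pace and stop on an object; FORCE is the grip in N (left out, the last holds). Time passes only in rows, so rows that repeat a pose let the fingers close. It gives the time, the measured TCP pose, the force, the opening and the grip force at its end, in the units of the state.
- manip.read_state(): the state, without advancing time (a new reading comes with each control period).
- optics.camera(name): name is "side" or "top"; returns (picture, depth): 384x512x3 uint8, red, green, blue; 384x512 float32, mm along the optical axis (not along the pixel's ray), 0 where there is no reading.
- optics.calibration(name): a dict with "camera_matrix" (3x3 intrinsics, pixels), "k1" (the pictures are not rectified: a ray, as slopes to the right and down, at radius r is drawn at 1 + k1 r^2 times it, then the intrinsics apply), "R" (3x3) and "t" (3): a world point X has camera coordinates R X + t. Camera axes: x right, y down, z forward; pixel columns grow to the right and rows downward; lengths in mm; the calibration is good to about 2 mm. A picture is of the moment at which its call begins. calibration takes no time and is no camera call.
- manip.sign_off(): hands the job in; it is judged then, once.
The state is a dict: "clock": time; "joints": joint angles; "qd": joint speeds; "effort": joint torques, N m; "eef_pos": TCP position; "eef_rot": TCP orientation; "wrist_force": force on the tool from outside, world axes, zero at the start; "moment": the same for the moment, N m; "finger_gap": finger opening in mm; "finger_force": force on a finger pad.
Only numpy, scipy, OpenCV 4.12 (cv2) and the standard library are available. Lean on these libraries where they do the work, as an engineer would, in place of code of your own. Each camera call takes 0.05 s, during which the arm holds its last target. There are 200 camera calls.

## Working session

There is one attempt and no reset: what is moved stays moved. The work goes in short steps, Python scripts to look and compute and a shell command to move; the robot and the scene stay as the last step left them, time stands still between calls to the robot, and variables do not carry over. Pictures are saved under pics/ and viewed, at most 10 in all, crops included, and the job is handed in when it is done.

```bash
ls; mkdir -p pics; python3 - <<'E'
from cell import manip, optics
import cv2,numpy as np
for n in("top","side"):
    p,d=optics.camera(n); cv2.imwrite(f"pics/{n}0.png",p[:,:,::-1]); np.savez(f"{n}0.npz",p=p,d=d)
    print(n,optics.calibration(n), d.min(),d.max())
print(manip.read_state())
E
```

```text
pics
top {'camera_matrix': array([[454.67738078,   0.        , 258.03583073],
       [  0.        , 454.67738078, 191.87770185],
       [  0.        ,   0.        ,   1.        ]]), 'k1': -0.12197318101952606, 'R': array([[-9.95872501e-03, -9.99949914e-01, -9.96404565e-04],
       [-9.97960053e-01,  1.00017371e-02, -6.30531417e-02],
       [ 6.30599494e-02,  3.66443053e-04, -9.98009674e-01]]), 't': array([ -65.86036244,  562.08928804, 1204.50716951])} 0.0 2058.786
side {'camera_matrix': array([[354.52369179,   0.        , 256.41362987],
       [  0.        , 354.52369179, 193.97751631],
       [  0.        ,   0.        ,   1.        ]]), 'k1': -0.012063697683046671, 'R': array([[ 0.99893412, -0.04441405, -0.01257018],
       [-0.0367696 , -0.60104275, -0.7983706 ],
       [ 0.02790365,  0.79798183, -0.6020352 ]]), 't': array([-5.62080104e+02,  2.14713344e-02,  1.01858893e+03])} 0.0 3383.4072
{'clock': 0.1, 'joints': array([ 1.04642801e+00,  3.00429597e-01,  1.52149940e+00,  2.69966350e-08,
        1.32071358e+00, -6.65897879e-02]), 'qd': array([ 0.00090447, -0.00095737, -0.00228585,  0.00086142,  0.00211756,
       -0.00066102]), 'effort': array([ 1.63185832e-03, -5.32641685e+01, -3.53282905e+01,  7.10629835e-02,
        2.35595932e-02, -5.94152448e-05]), 'eef_pos': array([242.9573187 , 493.17015177, 204.94365106]), 'eef_rot': array([-3.14054506e+00, -6.98888290e-05,  2.68381408e+00]), 'wrist_force': array([-0.00174814,  0.21047044, -0.24127739]), 'moment': array([ 0.06687746, -0.03310848,  0.00970987]), 'finger_force': 0.0, 'finger_gap': 94.11604004278689}
```

View pics/top0.png

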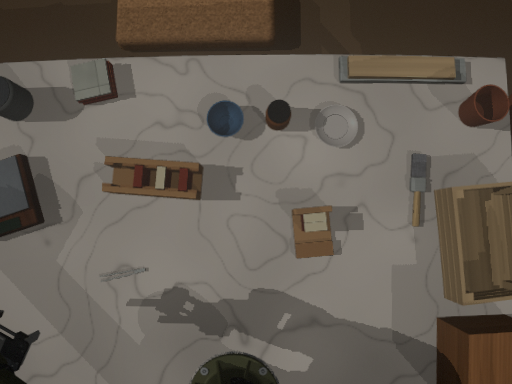

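View pics/side0.png

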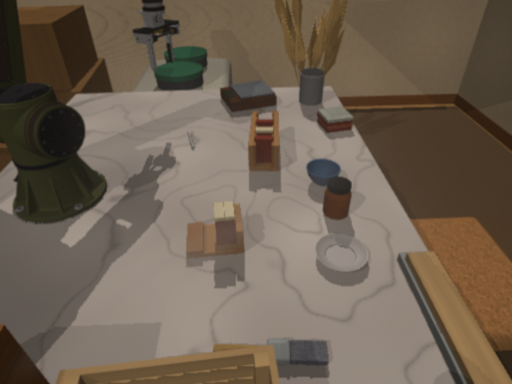

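The top view shows the holder at about (152,178), with the cream tile at (160,177) between plain tiles at (139,176) and (183,180). The cradle is at (312,232) with the mates' cream tops at (315,222), the stop on the far side and the sill towards the robot. The side view agrees: cream tile at about (264,130), mates at (224,210).

```bash
cat > h.py <<'E'
from cell import manip, optics
import cv2,numpy as np
def cast(n,uv,z):
    c=optics.calibration(n)
    q=cv2.undistortPoints(np.float64(uv).reshape(-1,1,2),c["camera_matrix"],np.array([c["k1"],0,0,0.])).reshape(-1,2)
    r=np.c_[q,np.ones(len(q))]@c["R"]; o=-c["R"].T@c["t"]
    return (o+r*((z-o[2])/r[:,2])[:,None])[:,:2]
def comps(p,roi,mask_fn,amin=25):
    x0,y0,x1,y1=roi; s=p[y0:y1,x0:x1]
    m=mask_fn(cv2.cvtColor(s,cv2.COLOR_RGB2HSV)).astype(np.uint8)
    cs,_=cv2.findContours(m,cv2.RETR_EXTERNAL,cv2.CHAIN_APPROX_NONE)
    return [c.reshape(-1,2)+[x0,y0] for c in cs if cv2.contourArea(c)>amin]
def rect(n,c,z):
    # metric min-area rectangle on plane z: centre, (len,wid), yaw of the long side
    w=cast(n,c,z).astype(np.float32); (cx,cy),(a,b),t=cv2.minAreaRect(w)
    if a<b: a,b,t=b,a,t+90
    return np.round([cx,cy,a,b,(t+90)%180-90],1)
cream=lambda h:(h[...,2]>140)&(h[...,1]>35)&(h[...,0]<40)
red=lambda h:((h[...,0]<8)|(h[...,0]>172))&(h[...,1]>120)&(h[...,2]>40)
E
python3 - <<'E'
from h import *
p={n:np.load(n+"0.npz")["p"] for n in("top","side")}
for n,pt in(("top",(160,177)),("top",(315,222)),("top",(139,176)),("top",(183,180)),("top",(315,240)),("side",(264,130)),("side",(224,210))):
    print(n,pt,cv2.cvtColor(p[n][pt[1]:pt[1]+1,pt[0]:pt[0]+1],cv2.COLOR_RGB2HSV)[0,0])
for n,roi,z,f in(("top",(100,150,205,205),99,cream),("top",(290,205,335,235),96,cream),("top",(100,150,205,205),99,red),("side",(245,105,285,172),99,cream),("side",(205,195,250,225),96,cream)):
    print(n,z,[ (c.min(0),c.max(0),rect(n,c,z)) for c in comps(p[n],roi,f)])
t=cv2.resize(p["top"][150:270,95:345,::-1],None,fx=3.2,fy=3.2,interpolation=2)
s=cv2.resize(p["side"][100:260,180:290,::-1],None,fx=1.2,fy=1.2)
cv2.imwrite("pics/crop1.png",t)
E
```

```text
top (160, 177) [ 22  57 134]
top (315, 222) [ 24  47 131]
top (139, 176) [  5 143  80]
top (183, 180) [  5 145  81]
top (315, 240) [ 15 114  98]
side (264, 130) [ 20  74 145]
side (224, 210) [ 20  60 166]
top 99 []
top 96 []
top 99 [(array([178, 168]), array([187, 190]), array([590.6, 118.1,  56.3,  21.5,  -5.7])), (array([133, 165]), array([142, 187]), array([600.1, 233.2,  56. ,  21.3,  -4.8]))]
side 99 [(array([256, 127]), array([272, 130]), array([595.5, 175. ,  50.7,  20.8,  -4. ])), (array([245, 121]), array([252, 171]), array([545. ,  83.6, 297.4,  21.9,  88.9])), (array([259, 113]), array([271, 118]), array([604.9, 271. ,  40.3,  39.6,  -4.1])), (array([277, 105]), array([284, 131]), array([654.9, 254.6, 202. ,  24.6,  83.9]))]
side 96 [(array([205, 195]), array([249, 220]), array([ 488.9, -200.3,  104.4,   91.4,    3.7]))]
```

View pics/crop1.png

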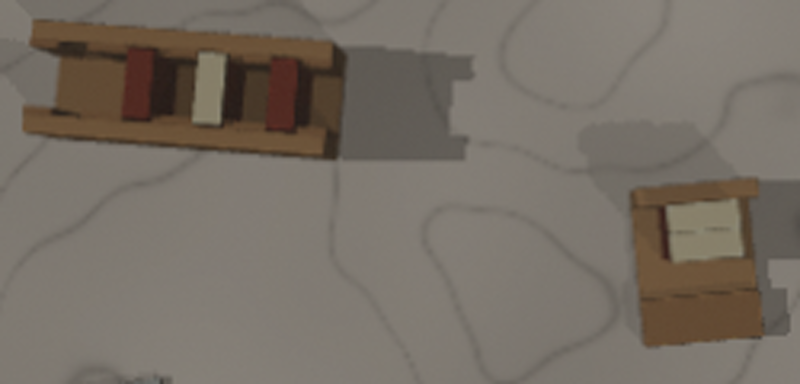

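The crop shows the tile order again: cream in the middle, with the empty slot at the left (+y) end. The two mates stand against the stop, and the cradle is turned a few degrees. I still need the mates' pose, using a lower brightness threshold, and the moves in tool axes.

```bash
python3 - <<'E'
from h import *
from scipy.spatial.transform import Rotation as R
p={n:np.load(n+"0.npz")["p"] for n in("top","side")}
cream=lambda h:(h[...,2]>112)&(h[...,1]>35)&(h[...,1]<75)&(h[...,0]>18)&(h[...,0]<32)
for n,roi,z in(("top",(150,160,172,200),99),("top",(300,210,332,234),96),("side",(212,200,236,222),96)):
    print(n,z,[ (c.min(0),c.max(0),rect(n,c,z)) for c in comps(p[n],roi,cream)])
oak=lambda h:(h[...,1]>80)&(h[...,0]<20)&(h[...,2]>60)
c=max(comps(p["top"],(285,200,345,270),oak),key=cv2.contourArea)
print("cradle outline px",cv2.boxPoints(cv2.minAreaRect(c)).tolist())
s=manip.read_state(); T=R.from_euler("xyz",s["eef_rot"])
print(T.as_matrix().round(3), T.inv().apply([595.4-s["eef_pos"][0],175.4-s["eef_pos"][1],0]))
E
```

```text
top 99 [(array([155, 167]), array([164, 188]), array([595.8, 176.4,  53.5,  20.9,  -4.9]))]
top 96 [(array([303, 212]), array([326, 231]), array([ 480.3, -213.1,   55.5,   44.2,  -85.1]))]
side 96 [(array([214, 201]), array([233, 219]), array([ 480. , -217.2,   62.9,   43.2,  -87.1]))]
cradle outline px [[291.3348388671875, 209.01573181152344], [330.9281005859375, 205.2449493408203], [335.5977783203125, 254.2764129638672], [296.0045166015625, 258.04718017578125]]
[[-0.897  0.442 -0.001]
 [ 0.442  0.897 -0.001]
 [ 0.    -0.001 -1.   ]] [-4.56594526e+02 -1.29287050e+02  1.03530055e-01]
```

```bash
python3 -m crank '[[49,-46,-13,0,0,0,-0.04],[49,-92,-26,0,0,0,-0.08],[49,-138,-39,0,0,0,-0.12],[49,-184,-52,0,0,0,-0.16],[49,-230,-65,0,0,0,-0.2],[49,-276,-78,0,0,0,-0.24],[49,-322,-91,0,0,0,-0.28],[49,-368,-104,0,0,0,-0.32],[49,-414,-117,0,0,0,-0.35],[49,-457,-129,0,0,0,-0.375]]' 20; python3 -m crank '[[49,0,0,0,0,0,0],[49,0,0,0,0,0,0],[49,0,0,0,0,0,0]]'
python3 - <<'E'
from h import *
from scipy.spatial.transform import Rotation as R
s=manip.read_state(); T=R.from_euler("xyz",s["eef_rot"])
print(s["clock"],s["eef_pos"],T.as_matrix().round(3),s["finger_gap"], T.inv().apply([595.5-s["eef_pos"][0],175.6-s["eef_pos"][1],0]))
p,d=optics.camera("top"); cv2.imwrite("pics/t2.png",cv2.resize(p[100:250,60:260,::-1],None,fx=4,fy=4))
E
```

```text
clock: 1.1
eef_pos: [597.2, 173.8, 205.1]
eef_rot: [-3.141, -0.001, 3.06]
wrist_force: [-0.3, 0.5, -1.0]
finger_gap: 46.2
finger_force: 0.0
clock: 1.4
eef_pos: [595.4, 176.4, 205.3]
eef_rot: [-3.142, -0.001, 3.059]
wrist_force: [0.3, -0.6, -0.6]
finger_gap: 46.0
finger_force: 0.0
1.4 [595.35157173 176.36257464 205.27717932] [[-0.997  0.082 -0.001]
 [ 0.082  0.997 -0.   ]
 [ 0.001 -0.    -1.   ]] 46.040379672069925 [-2.10586278e-01 -7.47799733e-01 -8.18287348e-05]
```

View pics/t2.png

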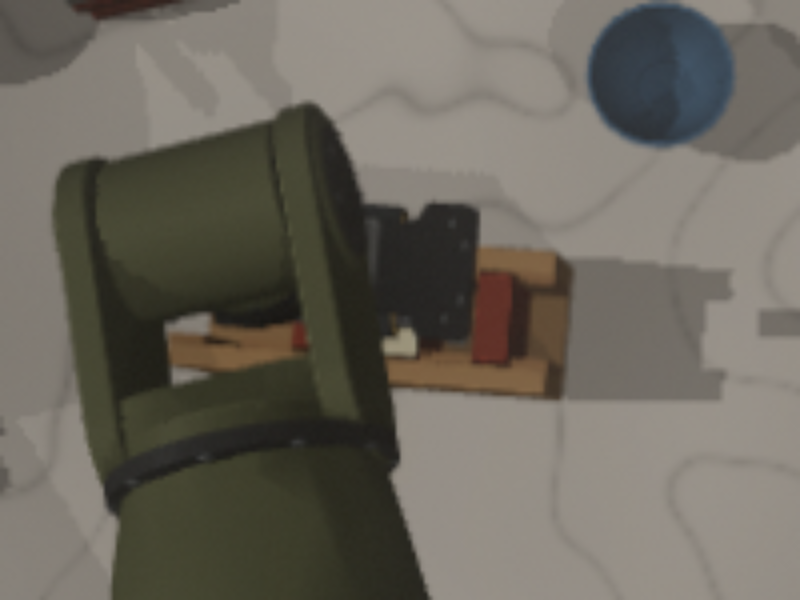

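The gripper sits over the cream tile, seen at about (400,343), with its fingers in line with the row of tiles. Next I go down between the tiles.

```bash
python3 -m crank '[[49,0,0,20,0,0,0],[49,0,-0.5,40,0,0,0],[49,0,-0.5,60,0,0,0],[49,0,-0.5,80,0,0,0],[49,0,-0.5,90,0,0,0],[49,0,-0.5,100,0,0,0],[49,0,-0.5,110,0,0,0],[49,0,-0.5,120,0,0,0]]'; python3 -m crank '[[49,0,0,10,0,0,0],[49,0,0,20,0,0,0],[49,0,0,30,0,0,0],[49,0,0,40,0,0,0],[49,0,0,47,0,0,0],[49,0,0,47,0,0,0],[49,0,0,47,0,0,0]]'
```

```text
clock: 2.25
eef_pos: [596.1, 175.4, 85.3]
eef_rot: [3.141, 0.001, 3.059]
wrist_force: [-0.4, -0.6, 0.4]
finger_gap: 45.9
finger_force: 0.0
clock: 2.95
eef_pos: [596.1, 175.2, 38.6]
eef_rot: [3.142, 0.0, 3.059]
wrist_force: [0.1, -0.0, -0.5]
finger_gap: 46.0
finger_force: 0.0
```

```bash
python3 -m crank '[[20,0,0,0,0,0,0],[10,0,0,0,0,0,0],[0,0,0,0,0,0,0],[0,0,0,0,0,0,0],[0,0,0,0,0,0,0],[0,0,0,0,0,0,0],[0,0,0,0,0,0,0]]' 25; python3 -m crank '[[0,0,0,-5,0,0,0],[0,0,0,-10,0,0,0],[0,0,0,-20,0,0,0],[0,0,0,-30,0,0,0],[0,0,0,-45,0,0,0],[0,0,0,-60,0,0,0],[0,0,0,-80,0,0,0],[0,0,0,-100,0,0,0],[0,0,0,-120,0,0,0],[0,0,0,-120,0,0,0]]'
```

```text
clock: 3.65
eef_pos: [596.1, 175.3, 38.8]
eef_rot: [3.141, 0.001, 3.059]
wrist_force: [-0.7, 1.7, 4.2]
finger_gap: 21.9
finger_force: 25.0
clock: 4.65
eef_pos: [597.1, 175.4, 162.3]
eef_rot: [3.14, 0.005, 3.059]
wrist_force: [0.0, -0.3, -2.1]
finger_gap: 21.8
finger_force: 25.0
```

```bash
python3 -m crank '[[0,12,-18,0,0,0,0.14],[0,24,-37,0,0,0,0.28],[0,37,-56,0,0,0,0.42],[0,49,-74,0,0,0,0.56],[0,61,-93,0,0,0,0.7],[0,73,-111,0,0,0,0.84],[0,85,-130,0,0,0,0.98],[0,98,-149,0,0,0,1.12],[0,110,-167,0,0,0,1.26],[0,122,-186,0,0,0,1.403]]'; python3 -m crank '[[0,0,0,20,0,0,0],[0,0,0,40,0,0,0],[0,0,0,60,0,0,0],[0,0,0,80,0,0,0],[0,0,0,100,0,0,0],[0,0,0,115,0,0,0],[0,0,0,120,0,0,0],[0,0,0,120,0,0,0],[0,0,0,120,0,0,0]]'
python3 -c "
from h import *
print(manip.read_state())"
```

```text
clock: 5.65
eef_pos: [458.1, -0.7, 158.1]
eef_rot: [-3.141, 0.0, 1.65]
wrist_force: [0.5, -0.3, -2.3]
finger_gap: 21.9
finger_force: 25.0
clock: 6.55
eef_pos: [459.3, -0.1, 39.0]
eef_rot: [3.141, 0.0, 1.656]
wrist_force: [-0.5, -0.4, -2.4]
finger_gap: 22.1
finger_force: 25.0
{'clock': 6.55, 'joints': array([-8.00849842e-02,  3.25463555e-01,  1.92614864e+00, -4.36248474e-06,
        8.89189332e-01, -1.65062647e-01]), 'qd': array([ 1.70957454e-03, -8.25113790e-03, -3.28722712e-03,  6.83064005e-04,
       -9.75926180e-04,  9.70816688e-05]), 'effort': array([-1.50949747e-02, -4.61900103e+01, -2.69695008e+01,  5.67472097e-02,
        3.82032042e-03, -4.23856582e-04]), 'eef_pos': array([ 4.59302237e+02, -1.45288661e-01,  3.90452824e+01]), 'eef_rot': array([3.14081284e+00, 1.33337241e-04, 1.65577668e+00]), 'wrist_force': array([-0.50330744, -0.41960073, -2.37372339]), 'moment': array([-0.0534563 ,  0.02442529, -0.02058627]), 'finger_force': 24.999114274978638, 'finger_gap': 22.131095114077105}
```

```bash
python3 -m crank '[[0,0,0,5,0,0,0],[0,0,0,10,0,0,0],[0,0,0,12,0,0,0],[0,0,0,13,0,0,0],[0,0,0,14,0,0,0],[0,0,0,14.5,0,0,0],[0,0,0,14.5,0,0,0]]'; python3 -m crank '[[0,0,0,0.5,0,0,0],[0,0,0,1,0,0,0],[0,0,0,1,0,0,0]]'
```

```text
clock: 7.25
eef_pos: [459.0, -0.1, 24.0]
eef_rot: [3.142, -0.0, 1.656]
wrist_force: [0.1, -0.6, -2.0]
finger_gap: 22.1
finger_force: 25.0
clock: 7.55
eef_pos: [459.1, -0.1, 23.7]
eef_rot: [3.141, 0.0, 1.656]
wrist_force: [-4.8, -0.2, 11.1]
finger_gap: 22.2
finger_force: 25.0
```

```bash
python3 -m crank '[[26,0,0,-0.5,0,0,0],[30,0,0,-0.5,0,0,0],[40,0,0,-0.5,0,0,0],[55,0,0,-0.5,0,0,0],[55,0,0,-0.5,0,0,0]]'; python3 -m crank '[[55,0,0,-20,0,0,0],[55,0,0,-40,0,0,0],[65,0,0,-60,0,0,0],[75,0,0,-80,0,0,0],[90,0,0,-100,0,0,0],[100,0,0,-120,0,0,0],[100,0,0,-120,0,0,0]]'
python3 - <<'E'
from h import *
s=manip.read_state();print(s["joints"].round(3))
for n in("side","top"):
    p,d=optics.camera(n); np.savez(f"{n}3.npz",p=p,d=d)
    if n=="side":cv2.imwrite("pics/s3.png",cv2.resize(p[40:280,100:380,::-1],None,fx=2,fy=2))
E
```

```text
clock: 8.05
eef_pos: [459.0, -0.1, 23.4]
eef_rot: [-3.142, 0.0, 1.656]
wrist_force: [0.5, 0.5, -0.6]
finger_gap: 48.8
finger_force: 0.0
clock: 8.75
eef_pos: [460.1, -0.2, 145.6]
eef_rot: [3.138, 0.001, 1.656]
wrist_force: [-0.6, -0.7, -0.2]
finger_gap: 88.0
finger_force: 0.0
[-0.08   0.161  1.84  -0.     1.137 -0.165]
```

View pics/s3.png

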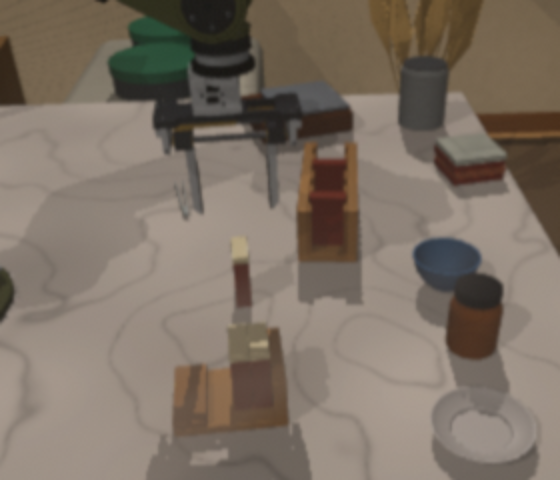

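The side view shows the tile standing upright on the slab, cream top at about (240,243), with the mates untouched at (250,342). I'll turn 90° and take it by its side edges.

```bash
python3 -m crank '[[100,0,0,0,0,0,0.149],[100,0,0,0,0,0,0.298],[100,0,0,0,0,0,0.447],[100,0,0,0,0,0,0.596],[100,0,0,0,0,0,0.745],[100,0,0,0,0,0,0.894],[100,0,0,0,0,0,1.043],[100,0,0,0,0,0,1.192],[100,0,0,0,0,0,1.341],[100,0,0,0,0,0,1.49]]'; python3 -m crank '[[100,0,0,0,0,0,0.081],[100,0,0,0,0,0,0.081],[100,0,0,0,0,0,0.081]]'
python3 - <<'E'
from h import *
from scipy.spatial.transform import Rotation as R
s=manip.read_state();print(s["joints"].round(3),s["eef_pos"],R.from_euler("xyz",s["eef_rot"]).as_matrix().round(3))
p,d=optics.camera("side")
cream=lambda h:(h[...,2]>120)&(h[...,1]>45)&(h[...,0]>14)&(h[...,0]<32)
for roi in((205,150,240,192),(205,195,242,222)):
  for c in comps(p,roi,cream,8): print(c.min(0),c.max(0),rect("side",c,84))
E
```

```text
clock: 9.85
eef_pos: [458.5, -0.1, 142.1]
eef_rot: [-3.141, 0.002, 0.16]
wrist_force: [-0.6, 0.1, 0.0]
finger_gap: 94.0
finger_force: 0.0
clock: 10.15
eef_pos: [458.7, -0.1, 142.6]
eef_rot: [-3.141, 0.001, 0.087]
wrist_force: [0.9, 0.4, 1.2]
finger_gap: 94.0
finger_force: 0.0
[-0.08   0.164  1.843 -0.     1.135  1.403] [ 4.58679563e+02 -1.06708389e-01  1.42634654e+02] [[ 0.996  0.087 -0.001]
 [ 0.087 -0.996  0.   ]
 [-0.001 -0.    -1.   ]]
[215 157] [224 171] [ 4.608e+02 -1.000e-01  7.150e+01  2.390e+01 -8.500e+01]
[225 200] [239 217] [ 498.4 -197.2   64.1   30.9  -86.3]
```

```bash
python3 -m crank '[[100,0,0,20,0,0,0],[100,0,0,40,0,0,0],[100,0,0,60,0,0,0],[100,0,0,80,0,0,0],[100,0,0,95,0,0,0],[100,0,0,108,0,0,0],[100,0,0,116,0,0,0],[100,0,0,118,0,0,0],[100,0,0,118,0,0,0]]'; python3 -m crank '[[85,0,0,0,0,0,0],[78,0,0,0,0,0,0],[74,0,0,0,0,0,0],[70,0,0,0,0,0,0],[66,0,0,0,0,0,0],[62,0,0,0,0,0,0],[58,0,0,0,0,0,0],[50,0,0,0,0,0,0],[50,0,0,0,0,0,0],[50,0,0,0,0,0,0]]' 10;  python3 -m crank '[[50,0,0,0,0,0,0],[50,0,0,0,0,0,0],[50,0,0,0,0,0,0]]' 25; python3 -m crank '[[50,0,0,-5,0,0,0],[50,0,0,-15,0,0,0],[50,0,0,-30,0,0,0],[50,0,0,-50,0,0,0],[50,0,0,-70,0,0,0],[50,0,0,-90,0,0,0],[50,0,0,-110,0,0,0],[50,0,0,-110,0,0,0],[50,0,0,-110,0,0,0]]'
```

```text
clock: 11.1
eef_pos: [459.0, -0.1, 25.5]
eef_rot: [-3.142, 0.0, 0.085]
wrist_force: [-0.4, 0.9, 0.1]
finger_gap: 94.1
finger_force: 0.0
clock: 12.1
eef_pos: [459.0, -0.0, 25.5]
eef_rot: [-3.141, -0.0, 0.085]
wrist_force: [0.0, 2.9, 2.1]
finger_gap: 56.0
finger_force: 10.0
clock: 12.4
eef_pos: [459.1, -0.1, 25.5]
eef_rot: [-3.142, -0.0, 0.085]
wrist_force: [-0.4, 3.1, 3.5]
finger_gap: 55.8
finger_force: 25.0
clock: 13.3
eef_pos: [458.8, -0.2, 135.3]
eef_rot: [3.141, -0.0, 0.085]
wrist_force: [-0.2, -0.3, -3.6]
finger_gap: 55.6
finger_force: 25.0
```

```bash
python3 -m crank '[[50,-5,30,0,0,0,0],[50,-10,60,0,0,0,0],[50,-15,90,0,0,0,0],[50,-20,120,0,0,0,0],[50,-25,150,0,0,0,0],[50,-30,180,0,0,0,0],[50,-33,200,0,0,0,0],[50,-35,214,0,0,0,0],[50,-35,214,0,0,0,0],[50,-35,214,0,0,0,0]]'
python3 - <<'E'
from h import *
s=manip.read_state();print(s["joints"].round(3),s["eef_pos"])
for n,roi in(("side",(160,140,270,260)),("top",(270,180,360,280))):
    p,d=optics.camera(n); np.savez(f"{n}4.npz",p=p,d=d)
    x0,y0,x1,y1=roi
    if n=="side": a=cv2.resize(p[y0:y1,x0:x1,::-1],(440,480),interpolation=2)
    else: b=cv2.resize(p[y0:y1,x0:x1,::-1],(360,400),interpolation=2)
b=cv2.copyMakeBorder(b,0,80,0,0,0)
cv2.imwrite("pics/c4.png",np.hstack([a,b]))
E
```

```text
clock: 14.3
eef_pos: [442.1, -215.7, 134.8]
eef_rot: [-3.141, 0.001, 0.085]
wrist_force: [-0.7, 1.0, -2.3]
finger_gap: 55.8
finger_force: 25.0
[-0.529  0.246  1.764  0.     1.133  0.957] [ 442.05204804 -215.74850682  134.84168444]
```

View pics/c4.png

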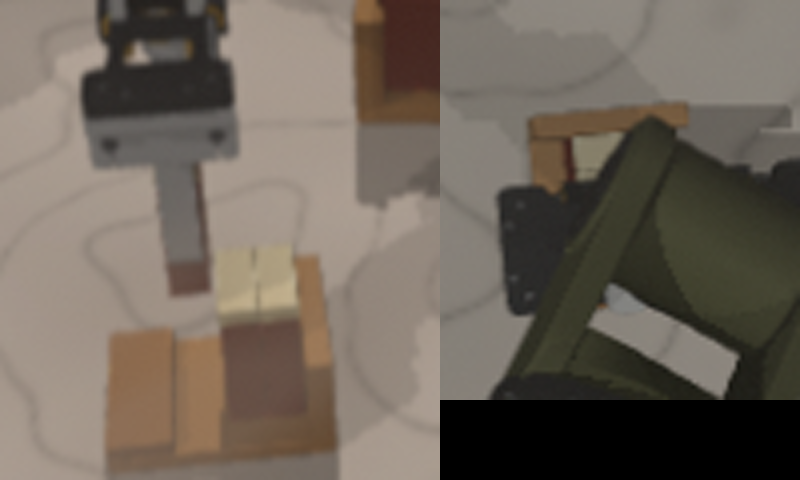

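The crop shows the held tile hanging clear. In the side half, the bottom corners of its near edge are at (170,295) and (208,291), and the mates' cream-top corners are at (220,318), (297,310), (217,247) and (289,244). Next I convert these to positions.

```bash
python3 - <<'E'
from h import *
f=lambda q:(np.array(q,float)+.5)/4-.5+[160,140]
m=cast("side",f([(220,318),(297,310),(289,244),(217,247)]),96); print(m.round(1),m.mean(0))
t=cast("side",f([(170,295),(208,291)]),109.3); print(t.round(1))
a=np.array([.996,.085]);b=np.array([-.085,.996]); c=np.array([442.05,-215.75])
print("expected tile corners",c-11*a-28*b,c+11*a-28*b)
# mate -y edge and tile -y edge along cradle y
print("mate y edges",(m[:2]@b),(m[2:]@b),"tile -y edge",t@b, c@b-28)
print("mate x",m@a,"tile x",t@a)
# top camera, original frame, cream edges in metric along cradle axes
p=np.load("top0.npz")["p"]; cream=lambda h:(h[...,2]>112)&(h[...,1]>35)&(h[...,1]<75)&(h[...,0]>18)&(h[...,0]<32)
w=cast("top",comps(p,(300,210,332,234),cream)[0],96); print("top y",np.percentile(w@b,[3,97]),"x",np.percentile(w@a,[3,97]))
E
```

```text
[[ 461.3 -247.3]
 [ 503.4 -243.1]
 [ 498.3 -183.8]
 [ 456.4 -184.1]] [ 479.84522076 -214.58819767]
[[ 434.9 -242. ]
 [ 455.5 -239.9]]
expected tile corners [ 433.474 -244.573] [ 455.386 -242.703]
mate y edges [-285.55582905 -284.92381663] [-225.42528388 -222.16182502] tile -y edge [-278.03860306 -277.61729254] -280.46125
mate x [438.39980657 480.70154012 480.72194    438.92008563] tile x [412.63324457 433.25966661]
top y [-280.53596462 -225.76275773] x [438.44310548 482.06826998]
```

```bash
python3 -m crank '[[50,0,1,10,0,0,0],[50,0,1,25,0,0,0],[50,0,1,40,0,0,0],[50,0,1,52,0,0,0],[50,0,1,62,0,0,0],[50,0,1,70,0,0,0],[50,0,1,76,0,0,0],[50,0,1,82,0,0,0],[50,0,1,82,0,0,0]]'; python3 -m crank '[[50,0,0,3,0,0,0],[50,0,0,6,0,0,0],[50,0,0,9,0,0,0],[50,0,0,11,0,0,0],[50,0,0,12.5,0,0,0],[50,0,0,13.5,0,0,0],[50,0,0,13.5,0,0,0]]'
python3 - <<'E'
from h import *
p,d=optics.camera("side"); cv2.imwrite("pics/c5.png",cv2.resize(p[150:270,170:270,::-1],(500,600),interpolation=2))
E
```

```text
clock: 15.3
eef_pos: [442.1, -217.2, 52.9]
eef_rot: [-3.141, 0.001, 0.085]
wrist_force: [-0.9, 0.3, -1.5]
finger_gap: 56.0
finger_force: 25.0
clock: 16.0
eef_pos: [442.3, -217.3, 39.9]
eef_rot: [-3.141, 0.0, 0.085]
wrist_force: [0.2, 0.1, -2.0]
finger_gap: 55.7
finger_force: 25.0
```

View pics/c5.png

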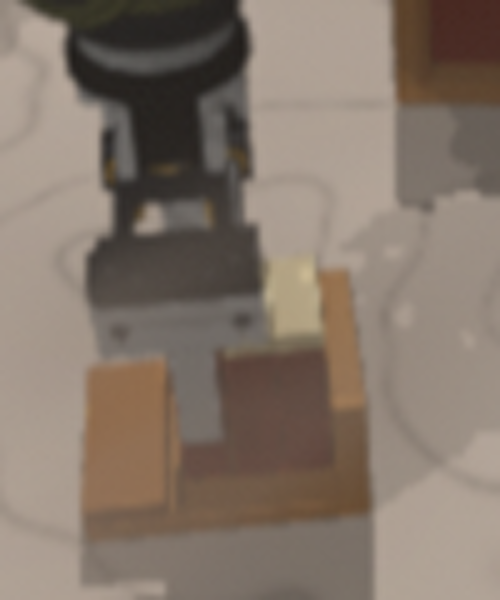

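The tile is inside the bay. Its lower edge, at about (205,474), lines up with the mates' lower edge at about (275,469) once the cradle's slope is allowed for. I'll set it on the floor, then push.

```bash
python3 -m crank '[[50,0,0,1,0,0,0],[50,0,0,1.6,0,0,0],[50,0,0,2.2,0,0,0],[50,0,0,2.2,0,0,0]]'; python3 -m crank '[[50,0,0,0.3,0,0,0],[50,0,0,0.3,0,0,0]]'
```

```text
clock: 16.45
eef_pos: [442.3, -217.3, 37.7]
eef_rot: [-3.142, 0.0, 0.085]
wrist_force: [0.4, -0.1, -3.2]
finger_gap: 56.0
finger_force: 25.0
clock: 16.65
eef_pos: [442.4, -217.3, 37.6]
eef_rot: [3.141, -0.0, 0.085]
wrist_force: [0.2, 1.2, 0.2]
finger_gap: 55.8
finger_force: 25.0
```

Just touching the floor; now the push.

```bash
python3 -m crank '[[50,1,0,0,0,0,0],[50,2,0,0,0,0,0],[50,3,0,0,0,0,0],[50,4,0,0,0,0,0],[50,4,0,0,0,0,0]]'; python3 -m crank '[[50,0.5,0,0,0,0,0],[50,1,0,0,0,0,0],[50,1,0,0,0,0,0]]'; python3 -m crank '[[50,0.5,0,0,0,0,0],[50,0.5,0,0,0,0,0]]'
```

```text
clock: 17.15
eef_pos: [445.7, -217.0, 37.5]
eef_rot: [-3.141, 0.002, 0.085]
wrist_force: [-9.1, -1.5, 6.2]
finger_gap: 55.7
finger_force: 25.0
clock: 17.45
eef_pos: [445.8, -216.9, 37.5]
eef_rot: [-3.141, 0.003, 0.085]
wrist_force: [-17.8, -0.4, 12.2]
finger_gap: 56.2
finger_force: 25.0
clock: 17.65
eef_pos: [446.0, -216.9, 37.5]
eef_rot: [-3.141, 0.004, 0.085]
wrist_force: [-21.1, -0.7, 13.3]
finger_gap: 56.0
finger_force: 25.0
```

```bash
python3 -m crank '[[50,-0.8,0,0,0,0,0],[50,-1.2,0,-0.3,0,0,0],[50,-1.2,0,-0.3,0,0,0]]'; python3 -m crank '[[62,0,0,0,0,0,0],[66,0,0,0,0,0,0],[75,0,0,0,0,0,0],[90,0,0,0,0,0,0],[90,0,0,0,0,0,0]]';  python3 -m crank '[[90,0,0,-15,0,0,0],[90,0,0,-35,0,0,0],[90,0,0,-60,0,0,0],[90,0,0,-90,0,0,0],[90,0,0,-120,0,0,0],[90,-10,-40,-140,0,0,0],[90,-10,-80,-140,0,0,0],[90,-10,-120,-140,0,0,0],[90,-10,-160,-140,0,0,0],[90,-10,-200,-140,0,0,0]]'
python3 - <<'E'
from h import *
ims=[]
for n,(x0,y0,x1,y1) in(("side",(175,180,265,270)),("top",(280,190,350,275))):
    p,d=optics.camera(n); np.savez(f"{n}6.npz",p=p,d=d); ims.append(cv2.resize(p[y0:y1,x0:x1,::-1],(400,450),interpolation=2))
cv2.imwrite("pics/c6.png",np.hstack(ims))
p=np.load("top6.npz")["p"]; cream=lambda h:(h[...,2]>105)&(h[...,1]>35)&(h[...,1]<80)&(h[...,0]>18)&(h[...,0]<32)
for c in comps(p,(298,210,334,246),cream): print(rect("top",c,96))
E
```

```text
clock: 17.95
eef_pos: [446.0, -216.9, 37.5]
eef_rot: [-3.141, 0.002, 0.085]
wrist_force: [-6.6, -0.4, 1.4]
finger_gap: 55.9
finger_force: 25.0
clock: 18.45
eef_pos: [446.7, -216.9, 37.8]
eef_rot: [3.142, -0.0, 0.085]
wrist_force: [-0.6, 0.7, 0.3]
finger_gap: 82.1
finger_force: 0.0
clock: 19.45
eef_pos: [419.3, -17.0, 178.0]
eef_rot: [3.142, -0.001, 0.085]
wrist_force: [0.6, -0.2, 0.5]
finger_gap: 85.2
finger_force: 0.0
[ 470.4 -214.2   66.    57.8    3.9]
```

View pics/c6.png

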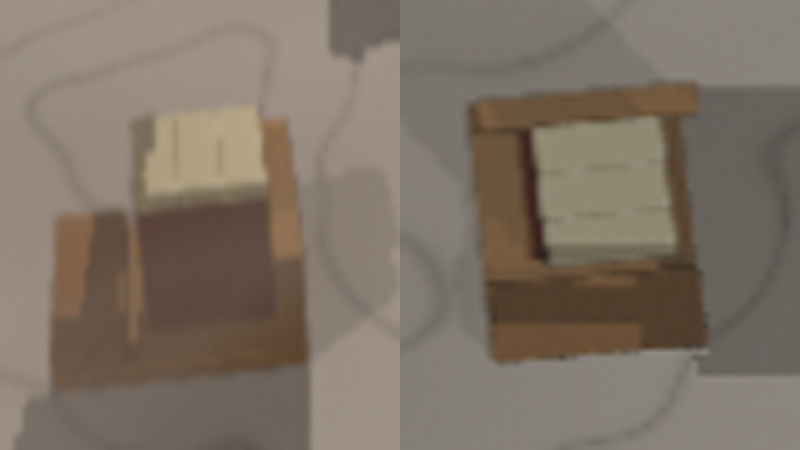

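Both views show three cream tops flush in one block, at (150–265,105–205) in the side view and (535–675,120–260) in the top view. The block measures 66 × 58 mm, so the tiles are tight and aligned.

```bash
python3 -m crank '[[90,0,0,0,0,0,0],[90,0,0,0,0,0,0],[90,0,0,0,0,0,0],[90,0,0,0,0,0,0]]'; python3 -c "
from cell import manip
print(manip.sign_off())"
```

```text
clock: 19.95
eef_pos: [419.7, -19.3, 177.6]
eef_rot: [-3.142, 0.0, 0.083]
wrist_force: [0.9, 0.1, -0.2]
finger_gap: 84.6
finger_force: 0.0
the job is handed in; nothing more can be done
None
```

The cream-topped tile stands in the cradle bay, flush against and lined up with the near mate and let go; I handed the job in at about 20 s of the 61 s allowed, and sign-off returned no verdict.

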